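Load the black tape roll on the tape stand

TASK

Put the black tape roll on the tape stand: slide its hole down over the upright post, still holding it as it goes over the post top, then let go and leave it lying flat on the white seat. Leave the yellow roll and the masking tape roll where they are.

Things in the scene. Friction and masses are not known exactly. Their poses are not given: they have to be found in the camera images.
- black_roll_center (a point): Centre (half-way up, on the axis) of the loose roll of black tape with a tan card core: outer diameter 60 mm, 20 mm high, hole about 30 mm in diameter right through, 30 to 60 g. It lies flat on a green cutting mat 2 mm thick; z axis up along the hole. It can be gripped across its outside.
- stand_seat (a point): Point on the post axis at the height of the seat, on the tape stand; z axis up along the post. The stand is fixed and does not move: a blue round base 120 mm in diameter and 12 mm high on the desk, on it a white round seat 48 mm in diameter with its top 32 mm above the desk, and in the middle of that an upright bare steel post 10 mm in diameter that stands 35 mm above the seat, with a rounded tip. The roll on the seat has its centre 10 mm above this point.
- yellow_roll_center (a point): Centre of a bystander, the roll of yellow tape: outer diameter 68 mm, 50 mm high, lying flat on the mat. Not to be moved.
- masking_roll_center (a point): Centre of a bystander, the wide flat ring of tan masking tape: outer diameter 96 mm, 25 mm high, lying flat on the mat. Not to be moved.
Things that resemble listed ones, but are neither listed nor needed, are in the scene too. Of the things that look like the part that bears stand_seat, the larger one is meant.

How it is judged:
By the outcome, as a careful person would: the job done as asked, in the order asked, and still so for the second after the job is handed in, with the robot touching nothing.
It also fails if it takes over 35 s, if anything falls off the work surface, if the arm or the gripper's body presses on something with over 40 N, if the wrist force passes 120 N, or if a joint passes its speed limit or range.

ROBOT

A 6-joint arm with a two-finger parallel gripper is mounted at the origin on a cart in front of the work surface, level with it; the furniture and walls round the work are solid. World frame = base frame: x ahead of the robot, y to its left, z up, the work surface at z = 0. Lengths are in m, angles in rad, forces in N, time in s.
With the tool pointing down it reaches from about 0.25 to 0.725 m from the base axis. Payload 4 kg.
Tool frame: the origin (TCP) lies at the very end of the fingers, on their centre line; the grasp point (between the pads) lies 19 mm behind it; z points along the fingers, y is the line along which they close (so a half turn about z gives the same grasp; the last joint's range is limited). The gripper opens to 85 mm and grips with 20 to 120 N. Pads are 22 mm wide; open, the fingers measure 114 mm over their backs; the gripper's body (76 mm by 85 mm) begins 54 mm behind the grasp point. The pads swing forward as they close: fully open they stand 13 mm farther back than shut.
Start: joints at [1.209, 0.241, 0.005, 1.335, 0, 1.571], TCP at [0.177, 0.468, 0.231] pointing down, gripper open.
Joint ranges: [-2.72, 2.72], [-1.05, 1.87], [-1.09, 1.28], [-1.99, 2.15], [-1.42, 1.44], [-3.14, 3.14]. Speed limits (rad/s): [2.79, 2.79, 3.14, 3.14, 3.14, 3.14].

INTERFACE

Orientations are given as a unit quaternion [x, y, z, w].
In Python, from workcell import bot, vision, workorder, boxes_of gives the robot as it stands.
- The arm moves only by the tool send_rows, never from a script. Its argument "motion" is text: rows parted by semicolons, each of 5 numbers parted by spaces: the closure, from -1 (fully open) to 1 (shut), so that 0 is half open, then the shift along the tool's x, y, z in cm, then the turn about the tool's z in rad. In form: claw x y z twist; .... A call has 1 to 5 rows; each row is the pose to reach, as a shift and turn from the pose commanded when the call began, along the tool's axes at that moment; what a row does not reach only later rows make up. A row lasts 1/10 s, in which the tool goes at most 50 mm and 8.59 degrees, less where a joint would pass 70% of its speed; a pose out of reach is approached as far as the arm can. A call with a gripper value outside its range is refused whole. The fingers move at their own pace and stop on an object; the grip force is fixed at half the most. Time passes only in rows, so rows that repeat a pose let the fingers close. It gives the time, the measured TCP pose, the force, the opening and the grip force at its end, in the units of the state.
- bot.get_obs(): the state, without advancing time (a new reading comes with each control period).
- vision.camera(name): name is "scene" or "side" or "wrist"; returns the picture (420x560x3 uint8, red, green, blue); there is no depth.
- vision.camera_model(name): a dict with "fov_y" (degrees; the focal length in pixels is half the picture's height over the tangent of half this angle, whatever the lens; pixels are square), "cx", "cy" (the principal point, pixels), "world_from_camera" (4x4, takes a point from camera to world coordinates); the wrist camera has in their place "hand_eye" (4x4, takes a point from camera to tool coordinates, whose origin is the TCP and whose axes are the flange's). Camera axes: x right, y down, z forward; pixel columns grow to the right and rows downward; lengths in m; the calibration is good to about 2 mm. A picture is of the moment at which its call begins: read the wrist's pose just before it. camera_model takes no time and is no camera call.
- workorder.job_done(): hands the job in; it is judged then, once.
Trained networks look in the newest picture that a camera, given by its name, has taken for a name from the list of things; names that differ only in an ending like _2 or _b are one class to them, and where a whole thing is asked for, a point or a joint stands for the part that bears it (a point fixed in the world has none). Each returns a list of dicts, best first, with "conf" (0 to 1); they miss things now and then, are a little off and sometimes report something else, mostly with a low value. They report only what shows in the picture. A call takes as long as a camera call. They do not tell look-alikes from the thing itself.
- boxes_of(camera, target): "rect" ([centre column, centre row, width, height] in pixels, round what is visible of it).
The state is a dict: "clock": time; "joint_pos": joint angles; "joint_vel": joint speeds; "tau": joint torques, N m; "eef_pos": TCP position; "tool_rot": TCP orientation; "ft_force": force on the tool from outside, world axes, zero at the start; "ft_torque": the same for the moment, N m; "grip_width": finger opening in m; "grasp_force": force on a finger pad.
Only numpy, scipy, OpenCV 4.12 (cv2) and the standard library are available. Lean on these libraries where they do the work, as an engineer would, in place of code of your own. Each camera call takes 0.05 s, during which the arm holds its last target. There are 200 camera calls.

## Working session

There is one attempt and no reset: what is moved stays moved. The work goes in short steps, Python scripts to look and compute and a tool call to move; the robot and the scene stay as the last step left them, time stands still between calls to the robot, and variables do not carry over. Pictures are saved under pics/ and viewed, at most 10 in all, crops included, and the job is handed in when it is done.

Besides the shell and the picture viewer there is one more tool, called after "Request:" as a command line: name --argument value ..., lists and objects as JSON in quotes. send_rows: Moves the arm, as the interface text tells. Its arguments: {"type":"object","properties":{"motion":{"type":"string"}},"required":["motion"]}

```bash
mkdir -p pics
cat > h.py <<'E'
import numpy as np, cv2
from workcell import bot, vision, workorder, boxes_of
from scipy.spatial.transform import Rotation as R
def model(c,obs=None):
    m=vision.camera_model(c)
    if c=="wrist":
        o=obs or bot.get_obs(); T=np.eye(4); T[:3,:3]=R.from_quat(o["tool_rot"]).as_matrix(); T[:3,3]=o["eef_pos"]
        W=T@np.array(m["hand_eye"])
    else: W=np.array(m["world_from_camera"])
    return m,W
def ray(c,u,v,z,obs=None):
    m,W=model(c,obs); f=210/np.tan(np.radians(m["fov_y"])/2)
    d=W[:3,:3]@np.array([(u-m["cx"])/f,(v-m["cy"])/f,1]); p=W[:3,3]
    return p+d*(z-p[2])/d[2]
def proj(c,P,obs=None):
    m,W=model(c,obs); f=210/np.tan(np.radians(m["fov_y"])/2)
    q=W[:3,:3].T@(np.array(P)-W[:3,3]); return np.array([m["cx"]+f*q[0]/q[2],m["cy"]+f*q[1]/q[2]])
def snap(c,name):
    o=bot.get_obs(); im=vision.camera(c); cv2.imwrite(f"pics/{name}.png",im[:,:,::-1]); return o,im
E
python3 - <<'E'
from h import *
np.set_printoptions(precision=3,suppress=True)
Z={"black_roll_center":.012,"stand_seat":.03,"yellow_roll_center":.027,"masking_roll_center":.0145}
for c in("scene","side","wrist"):
    o,im=snap(c,c+"0"); print(c, vision.camera_model(c))
    for n in Z:
        for b in boxes_of(c,n)[:4]: print(c,n,round(b["conf"],2),np.round(b["rect"]),ray(c,*b["rect"][:2],Z[n],o))
print(bot.get_obs())
E
```

```text
scene {'fov_y': 52.756204031260864, 'cx': 278.7698802671427, 'cy': 204.01378136477635, 'world_from_camera': array([[ 0.7  , -0.468,  0.54 ,  0.06 ],
       [-0.714, -0.449,  0.537, -0.338],
       [-0.009, -0.761, -0.649,  0.603],
       [ 0.   ,  0.   ,  0.   ,  1.   ]])}
scene black_roll_center 0.64 [254. 241.  26.  31.] [0.438 0.109 0.012]
scene stand_seat 0.65 [233. 167.  47.  38.] [0.559 0.306 0.03 ]
scene stand_seat 0.56 [193. 211.  45.  34.] [0.399 0.249 0.03 ]
scene yellow_roll_center 0.7 [347. 263.  38.  48.] [ 0.506 -0.065  0.027]
scene masking_roll_center 0.68 [337. 215.  49.  40.] [0.607 0.037 0.014]
side {'fov_y': 52.4503587721463, 'cx': 275.36732748315836, 'cy': 203.83113081677712, 'world_from_camera': array([[ 0.999,  0.006,  0.043,  0.483],
       [-0.039, -0.36 ,  0.932, -0.658],
       [ 0.021, -0.933, -0.359,  0.344],
       [ 0.   ,  0.   ,  0.   ,  1.   ]])}
side black_roll_center 0.8 [240. 221.  31.  18.] [0.45  0.109 0.012]
side black_roll_center 0.45 [274. 258.  42.  45.] [ 0.511 -0.04   0.012]
side stand_seat 0.79 [298. 180.  47.  32.] [0.582 0.318 0.03 ]
sid
[... 365 characters left out ...]
 ,  0.001, -0.001],
       [-0.001, -0.313,  0.95 , -0.143],
       [ 0.   ,  0.   ,  0.   ,  1.   ]])}
wrist black_roll_center 0.47 [105. 410.  19.  21.] [0.422 0.105 0.012]
wrist stand_seat 0.78 [208. 364.  59.  42.] [0.384 0.295 0.03 ]
{'clock': 0.75, 'joint_pos': array([ 1.209,  0.241,  0.005,  1.335, -0.   ,  1.571]), 'joint_vel': array([-0.   , -0.001, -0.   , -0.001, -0.001,  0.001]), 'tau': array([  0.001, -37.212,  25.266,   0.001,   0.   ,  -0.   ]), 'eef_pos': array([0.177, 0.468, 0.231]), 'tool_rot': array([0.18 , 0.984, 0.   , 0.   ]), 'ft_force': array([ 0.2  , -0.225,  0.039]), 'ft_torque': array([ 0.003,  0.002, -0.063]), 'grasp_force': 0.0, 'grip_width': 0.08542964559497812}
```

View pics/scene0.png

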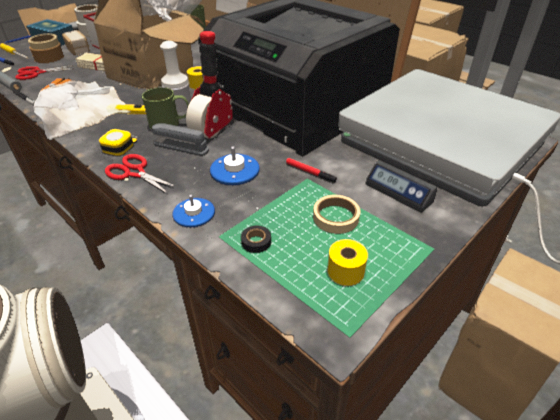

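View pics/side0.png

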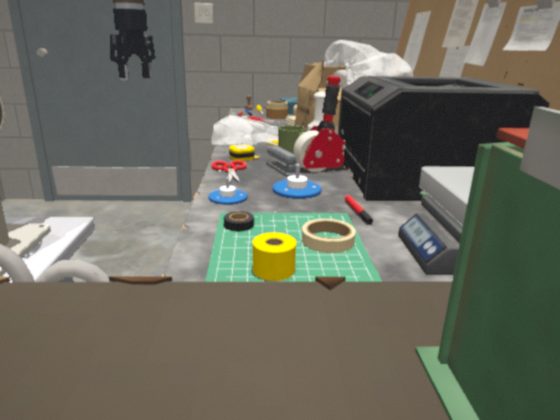

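The scene picture shows one small black roll with a tan core at (256,238). The nearest things to mistake for it are the yellow roll (347,262), the masking ring (337,214) and black parts of the yellow tape measure at (115,141).
There are two blue stands, the larger at (235,166) and a smaller look-alike at (193,211). By the description I choose the roll at (256,238) and the stand at (235,166), and I'll check both in one crop.

Run:
```python
from h import *
np.set_printoptions(precision=3,suppress=True)
im=cv2.imread("pics/scene0.png")[120:270,150:310]
cv2.imwrite("pics/crop.png",cv2.resize(im,None,fx=4,fy=4,interpolation=cv2.INTER_CUBIC)[:600])
for n,u,v in(("stapler",205,152),("disp",215,135),("printer",295,145),("pen",288,160),("pen2",335,180),("bigbase",235,168),("small",193,212)): print(n,ray("scene",u,v,.012))
print("bigbase side",ray("side",297.5,187,.012),"small side",ray("side",228,196.5,.012),"disp",ray("side",325,170,0))
```

```text
stapler [0.567 0.427 0.012]
disp [0.637 0.472 0.012]
printer [0.747 0.285 0.012]
pen [0.686 0.251 0.012]
pen2 [0.702 0.117 0.012]
bigbase [0.574 0.32  0.012]
small [0.408 0.264 0.012]
bigbase side [0.582 0.319 0.012] small side [0.418 0.249 0.012] disp [0.677 0.507 0.   ]
```

View pics/crop.png

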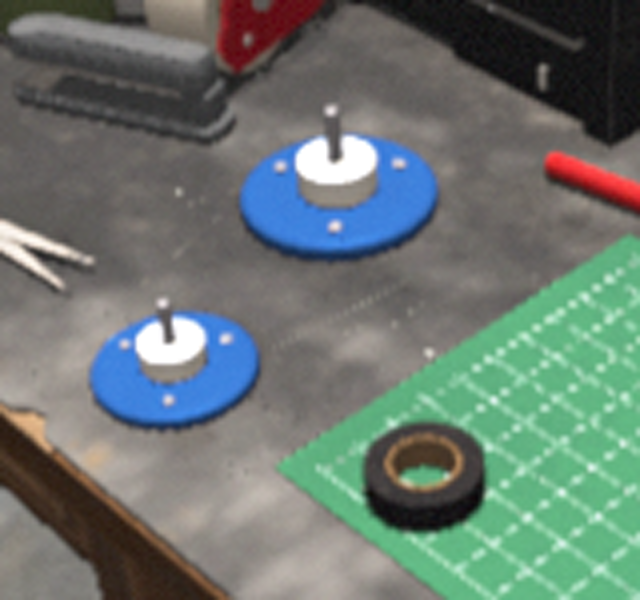

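The crop confirms the choice: the black roll with the tan core is at scene px (256,238). The larger stand is at (235,166), clearly bigger than the one at (193,211). Now I go above the roll.

Request:
send_rows --motion "-1 -4 -2.5 0 0; -1 -8 -5 0 0; -1 -12 -7.7 0 0; -1 -16 -10.3 0 0; -1 -20 -12.8 0 0"

```text
clock: 1.25
eef_pos: [0.3194, 0.2756, 0.2315]
tool_rot: [0.18, 0.984, 0.0, 0.0]
ft_force: [1.5, 1.0, -0.1]
grip_width: 0.0851
grasp_force: 0.0
```

Request:
send_rows --motion "-1 -4 -2.5 1 0; -1 -8 -5 3 0; -1 -12 -7.7 5 0; -1 -16 -10.3 7 0; -1 -17.8 -11.3 8 0"

```text
clock: 1.75
eef_pos: [0.4461, 0.1055, 0.1501]
tool_rot: [0.182, 0.983, -0.0, -0.0]
ft_force: [-0.9, 0.8, 0.2]
grip_width: 0.085
grasp_force: 0.0
```

Request:
send_rows --motion "-1 0 0 0 0; -1 0 0 0 0; -1 0 0 0 0; -1 0 0 0 0; -1 0 0 0 0"

```text
clock: 2.25
eef_pos: [0.4451, 0.1094, 0.1519]
tool_rot: [0.179, 0.984, 0.0, 0.001]
ft_force: [0.9, 1.0, 0.2]
grip_width: 0.0856
grasp_force: 0.0
```

```bash
cat > look.py <<'E'
import sys
from h import *
np.set_printoptions(precision=4,suppress=True)
name=sys.argv[1]; o,im=snap("wrist",name); print(o["clock"],o["eef_pos"],o["tool_rot"],o["joint_vel"].round(2))
Rt=R.from_quat(o["tool_rot"]).as_matrix()
for n,z in(("black_roll_center",.012),("stand_seat",.012)):
    for b in boxes_of("wrist",n)[:3]:
        p=ray("wrist",*b["rect"][:2],z,o); print(n,round(b["conf"],2),np.round(b["rect"],1),p,"tool cm",100*Rt.T@(p-o["eef_pos"]))
E
python3 look.py w1
```

```text
2.25 [0.4451 0.1094 0.1519] [0.179  0.9839 0.0003 0.0005] [-0.  0. -0. -0.  0. -0.]
black_roll_center 0.78 [278.6 194.2  68.1  72.9] [0.4468 0.1136 0.012 ] tool cm [-0.0024  0.4385 13.9951]
stand_seat 0.86 [441.7  90.2 110.6 109.3] [0.4105 0.2713 0.012 ] tool cm [ 8.9516 13.9234 13.9969]
stand_seat 0.56 [512.5 235.1  93.7 116. ] [0.5639 0.3091 0.012 ] tool cm [-4.0778 22.8606 14.0157]
```

View pics/w1.png

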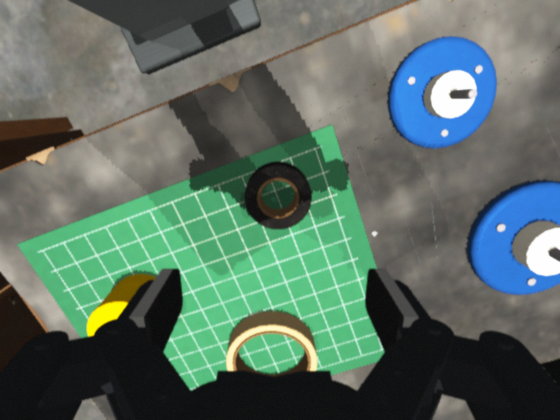

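The wrist view shows the black roll at (279,195), the small stand top right and the big stand at (530,240). The detector agrees, so I correct by 4 mm along the tool's y and descend.

Request:
send_rows --motion "-1 0 0.4 4 0; -1 0 0.4 8.5 0; -1 0 0.4 12 0; -1 0 0.4 14 0; -1 0 0.4 14.8 0"

```text
clock: 2.9
eef_pos: [0.4447, 0.1119, 0.0012]
tool_rot: [0.18, 0.984, -0.001, -0.002]
ft_force: [-0.5, 0.3, 0.6]
grip_width: 0.0854
grasp_force: 0.0
```

Request:
send_rows --motion "-1 0 0 0 0; 0.2 0 0 0 0; 0.4 0 0 0 0; 0.6 0 0 0 0; 1 0 0 0 0"

```text
clock: 3.4
eef_pos: [0.4481, 0.1125, 0.0054]
tool_rot: [0.18, 0.984, 0.001, 0.002]
ft_force: [-1.6, -0.5, 5.4]
grip_width: 0.0571
grasp_force: 63.3
```

Request:
send_rows --motion "1 0 0 0 0; 1 0 0 0 0; 1 0 0 0 0; 1 0 0 0 0; 1 0 0 0 0"

```text
clock: 3.9
eef_pos: [0.4481, 0.1125, 0.0054]
tool_rot: [0.18, 0.984, 0.001, 0.002]
ft_force: [-2.2, -0.5, 5.8]
grip_width: 0.0573
grasp_force: 63.3
```

Request:
send_rows --motion "1 0 0 -1 0; 1 0 0 -4 0; 1 0 0 -8 0; 1 0 0 -11 0; 1 0 0 -11 0"

```text
clock: 4.4
eef_pos: [0.4506, 0.1132, 0.1191]
tool_rot: [0.18, 0.984, 0.002, 0.005]
ft_force: [0.5, -0.8, 0.1]
grip_width: 0.0574
grasp_force: 64.2
```

Request:
send_rows --motion "1 0 0 0 0; 1 0 0 0 0; 1 0 0 0 0"

```text
clock: 4.7
eef_pos: [0.4455, 0.1119, 0.1122]
tool_rot: [0.18, 0.984, -0.001, -0.001]
ft_force: [-0.6, -0.1, -0.7]
grip_width: 0.0569
grasp_force: 64.2
```

```bash
python3 look.py w2
```

```text
4.7 [0.4455 0.1119 0.1122] [ 0.1799  0.9837 -0.0005 -0.0012] [-0.    0.01  0.   -0.   -0.   -0.  ]
black_roll_center 0.91 [275.1 274.9 128.6 131.4] [0.5023 0.0914 0.012 ] tool cm [-6.0617  0.1049 10.0106]
stand_seat 0.75 [466.9  88.3 128.2 131.8] [0.4102 0.2719 0.012 ] tool cm [ 8.942  13.7313 10.0222]
```

View pics/w2.png

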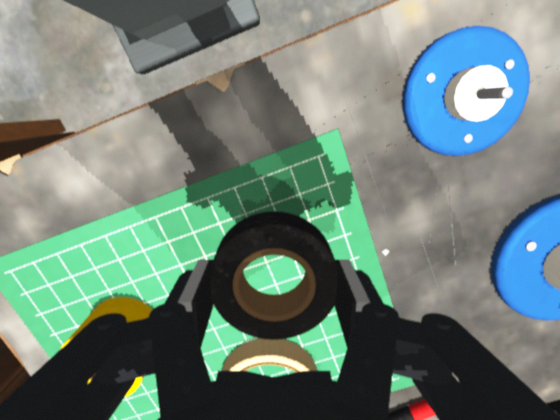

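The roll is held between the pads, centred near (275,275), and the small stand is at (467,88). I move next to the big stand for a close look.

Request:
send_rows --motion "1 -1 3 0 0; 1 -2.4 7.5 0 0; 1 -3.8 12 0 0; 1 -4.8 15 0 0; 1 -4.8 15.5 0 0"

```text
clock: 5.35
eef_pos: [0.5484, 0.2431, 0.1121]
tool_rot: [0.179, 0.984, 0.001, 0.0]
ft_force: [-0.9, -0.7, -0.1]
grip_width: 0.0571
grasp_force: 64.2
```

Request:
send_rows --motion "1 0 0 0 0; 1 0 0 0 0; 1 0 0 0 0"

```text
clock: 5.65
eef_pos: [0.5454, 0.2389, 0.1132]
tool_rot: [0.18, 0.984, -0.0, -0.001]
ft_force: [-0.5, -0.0, 0.7]
grip_width: 0.0571
grasp_force: 64.2
```

```bash
python3 look.py w3
python3 - <<'E'
from h import *
np.set_printoptions(precision=4,suppress=True)
o=bot.get_obs(); Rt=R.from_quat(o["tool_rot"]).as_matrix(); t=np.linspace(0,2*np.pi,73)
for x in(-.01,-.005,0,.005,.01):
    q=np.array([proj("wrist",o["eef_pos"]+Rt@[x+.03*np.cos(a),.03*np.sin(a),z],o) for z in(.0034,-.0166) for a in t])
    print(x,(q.max(0)+q.min(0))/2,np.ptp(q,axis=0))
E
```

```text
5.65 [0.5454 0.2389 0.1132] [ 0.1804  0.9836 -0.0005 -0.0005] [-0.   -0.01  0.   -0.    0.    0.  ]
black_roll_center 0.79 [274.4 277.2 131.5 130.3] [0.6048 0.2168 0.012 ] tool cm [-6.3433  0.0456 10.1095]
stand_seat 0.75 [393.5 200.1 151.7 141.1] [0.5734 0.3299 0.012 ] tool cm [ 0.6069  9.5127 10.1047]
stand_seat 0.69 [254.   43.1 128.2  86.2] [0.4297 0.2681 0.012 ] tool cm [11.8499 -1.3729 10.1271]
-0.01 [274.4927 294.841 ] [130.1135 128.7823]
-0.005 [274.5051 285.9551] [131.5112 130.0609]
0 [274.5177 276.889 ] [132.9394 131.3652]
0.005 [274.5306 267.6374] [134.3989 132.6959]
0.01 [274.5438 258.1944] [135.8908 134.0538]
```

View pics/w3.png

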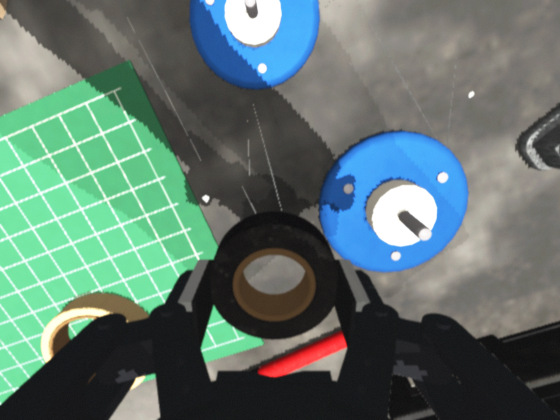

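The picture shows the big stand's base centred at (394,201), its white seat at about (403,213) and the post tip at (425,235). The roll sits on the tool axis (x offset 0).

Run:
```python
from h import *
np.set_printoptions(precision=4,suppress=True)
o=bot.get_obs(); Rt=R.from_quat(o["tool_rot"]).as_matrix(); print(o["eef_pos"])
for u,v,z in((394,201,.010),(403.5,214,.032),(425,235,.065)):
    p=ray("wrist",u,v,z,o); print(p,100*Rt.T@(p-o["eef_pos"]))
```

```text
[0.5461 0.2393 0.1137]
[0.5761 0.3312 0.01  ] [ 0.4517  9.6651 10.3677]
[0.5791 0.3296 0.032 ] [0.1138 9.6219 8.1678]
[0.5824 0.3301 0.065 ] [-0.1716  9.7749  4.8678]
```

Request:
send_rows --motion "1 0 4 0 0; 1 0.1 8 0 0; 1 0.1 9.7 0 0; 1 0.1 9.7 0 0; 1 0.1 9.7 0 0"

```text
clock: 6.3
eef_pos: [0.5793, 0.3306, 0.1131]
tool_rot: [0.18, 0.984, -0.001, -0.0]
ft_force: [-0.1, -0.9, 0.1]
grip_width: 0.0573
grasp_force: 64.2
```

Request:
send_rows --motion "1 0 0 1 0; 1 0 0 2 0; 1 0 0 2 0; 1 0 0 2 0; 1 0 0 2 0"

```text
clock: 6.8
eef_pos: [0.5799, 0.331, 0.0935]
tool_rot: [0.18, 0.984, 0.0, 0.0]
ft_force: [0.2, -0.8, -0.3]
grip_width: 0.0573
grasp_force: 64.3
```

```bash
python3 look.py w4
python3 - <<'E'
from h import *
o=bot.get_obs()
im=cv2.imread("pics/w4.png")[160:380,160:400]; cv2.imwrite("pics/w4c.png",cv2.resize(im,None,fx=2.5,fy=2.5))
print(proj("wrist",[.579,.330,.067],o),proj("wrist",[.579,.330,.032],o))
Rt=R.from_quat(o["tool_rot"]).as_matrix(); print([proj("wrist",o["eef_pos"]+Rt@[0,0,z],o) for z in(.0034,-.0166)])
E
```

```text
6.8 [0.5799 0.331  0.0935] [0.1801 0.9836 0.0001 0.0001] [ 0.   -0.    0.01  0.   -0.    0.  ]
black_roll_center 0.83 [273.1 274.4 131.8 129.9] [0.6259 0.3128 0.012 ] tool cm [-4.9411 -0.0662  8.1494]
stand_seat 0.92 [ 97.   43.6 143.3  87.3] [0.4328 0.2673 0.012 ] tool cm [ 11.5039 -11.162    8.1457]
stand_seat 0.58 [272.9 207.5 158.5 147.8] [0.5737 0.3324 0.012 ] tool cm [ 0.6301 -0.0797  8.1487]
[271.34015681 246.27143357] [271.57395212 224.43487249]
[array([274.36355508, 266.73264559]), array([274.52643166, 288.27275037])]
```

View pics/w4c.png

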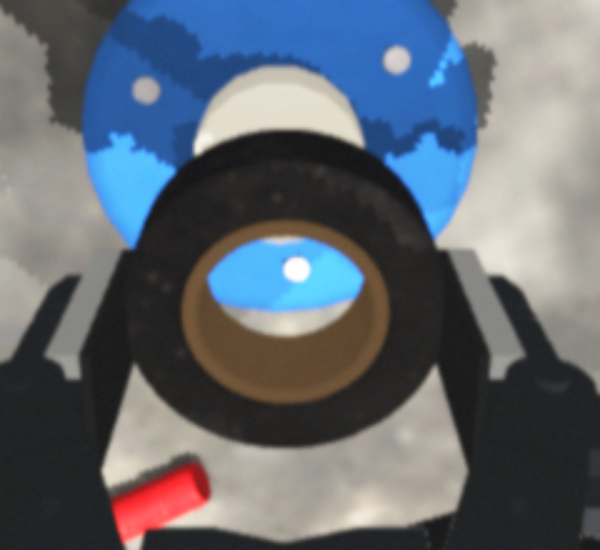

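The crop shows the roll's hole centred at px (274,285), and the seat edges at px 238 and 306 put the seat centre at 272, so they line up sideways. Along x the estimates spread ±3 mm, inside the 10 mm slack. Lowering over the post.

Request:
send_rows --motion "1 0.1 0 0.6 0; 1 0.1 0 1.2 0; 1 0.1 0 1.8 0; 1 0.1 0 2.4 0; 1 0.1 0 3 0"

```text
clock: 7.45
eef_pos: [0.5786, 0.3315, 0.0624]
tool_rot: [0.18, 0.984, -0.0, -0.0]
ft_force: [-0.8, 0.4, -0.1]
grip_width: 0.0571
grasp_force: 64.3
```

Request:
send_rows --motion "1 0 0 0.6 0; 1 0 0 1.2 0; 1 0 0 1.6 0; 1 0 0 2 0; 1 0 0 2.2 0"

```text
clock: 7.95
eef_pos: [0.5787, 0.3315, 0.0408]
tool_rot: [0.18, 0.984, -0.0, -0.0]
ft_force: [-0.7, 0.5, -0.4]
grip_width: 0.0576
grasp_force: 64.3
```

Request:
send_rows --motion "1 0 0 0.1 0; 1 0 0 0.2 0; 1 0 0 0.3 0; 1 0 0 0.3 0; 1 0 0 0.3 0"

```text
clock: 8.45
eef_pos: [0.5789, 0.3316, 0.0384]
tool_rot: [0.18, 0.984, 0.0, 0.0]
ft_force: [-0.7, -0.5, 0.2]
grip_width: 0.0575
grasp_force: 64.3
```

Request:
send_rows --motion "1 0 0 0.1 0; 1 0 0 0.2 0; 1 0 0 0.2 0; 1 0 0 0.2 0"

```text
clock: 8.85
eef_pos: [0.5788, 0.3316, 0.0362]
tool_rot: [0.18, 0.984, -0.0, -0.0]
ft_force: [-0.1, -0.0, -1.0]
grip_width: 0.0574
grasp_force: 64.3
```

Request:
send_rows --motion "1 0 0 0.1 0; 1 0 0 0.1 0; 1 0 0 0.1 0"

```text
clock: 9.15
eef_pos: [0.579, 0.3317, 0.0355]
tool_rot: [0.18, 0.984, 0.0, 0.0]
ft_force: [-0.6, -0.4, 0.2]
grip_width: 0.0573
grasp_force: 64.4
```

Request:
send_rows --motion "1 0 0 0.1 0; 1 0 0 0.1 0; 1 0 0 0.1 0"

```text
clock: 9.45
eef_pos: [0.5789, 0.3317, 0.0354]
tool_rot: [0.18, 0.984, 0.0, 0.0]
ft_force: [-2.4, -1.3, 5.4]
grip_width: 0.0575
grasp_force: 64.8
```

Request:
send_rows --motion "-1 0 0 0 0; -1 0 0 0 0; -1 0 0 0 0; -1 0 0 0 0; -1 0 0 0 0"

```text
clock: 9.95
eef_pos: [0.5788, 0.3315, 0.034]
tool_rot: [0.18, 0.984, -0.0, -0.0]
ft_force: [1.3, 0.3, 1.0]
grip_width: 0.0854
grasp_force: 0.0
```

Request:
send_rows --motion "-1 0 0 0 0; -1 0 0 -1 0; -1 0 0 -4 0; -1 0 0 -8 0; -1 0 0 -12 0"

```text
clock: 10.45
eef_pos: [0.5785, 0.3314, 0.1559]
tool_rot: [0.18, 0.984, -0.0, -0.0]
ft_force: [0.8, 0.6, -0.1]
grip_width: 0.0851
grasp_force: 0.0
```

Request:
send_rows --motion "-1 0 0 0 0; -1 0 0 0 0; -1 0 0 0 0; -1 0 0 0 0; -1 0 0 0 0"

```text
clock: 10.95
eef_pos: [0.5781, 0.3312, 0.1527]
tool_rot: [0.18, 0.984, -0.001, -0.001]
ft_force: [-0.7, 0.0, -0.2]
grip_width: 0.0854
grasp_force: 0.0
```

```bash
python3 look.py w5
python3 - <<'E'
from h import *
o,im=snap("side","s5"); _,s=snap("scene","c5")
a=cv2.resize(im[150:290,200:380],None,fx=2.2,fy=2.2); b=cv2.resize(s[130:290,180:390],None,fx=1.9,fy=1.9)
w=cv2.imread("pics/w5.png")[:300]
H=np.zeros((600,800,3),np.uint8)
H[:a.shape[0],:a.shape[1]]=a[:,:,::-1]; H[:b.shape[0],400:400+b.shape[1]]=b[:,:,::-1]; H[310:600,100:660]=w[:290]
cv2.imwrite("pics/m5.png",H)
for n in("yellow_roll_center","masking_roll_center","black_roll_center"):
  for c in("scene","side"): print(n,c,[np.round(x["rect"]) for x in boxes_of(c,n)[:2]])
E
```

```text
10.95 [0.5781 0.3312 0.1527] [ 0.1799  0.9837 -0.0009 -0.0011] [-0.   -0.    0.01  0.    0.   -0.  ]
black_roll_center 0.73 [276.  204.8  78.   78.7] [0.5882 0.3292 0.012 ] tool cm [-1.0458  0.2036 14.0703]
stand_seat 0.97 [137.8  46.4 114.   92.7] [0.4247 0.2724 0.012 ] tool cm [ 12.2429 -10.8908  14.1205]
stand_seat 0.87 [272.9 192.9 129.8 121.4] [0.5765 0.3305 0.012 ] tool cm [ 0.0995 -0.0839 14.0731]
yellow_roll_center scene [array([349., 262.,  41.,  46.])]
yellow_roll_center side [array([275., 259.,  39.,  48.])]
masking_roll_center scene [array([338., 215.,  51.,  42.])]
masking_roll_center side [array([327., 232.,  51.,  36.])]
black_roll_center scene [array([232., 158.,  23.,  17.]), array([348., 263.,  41.,  47.])]
black_roll_center side [array([296., 175.,  20.,  15.])]
```

View pics/m5.png

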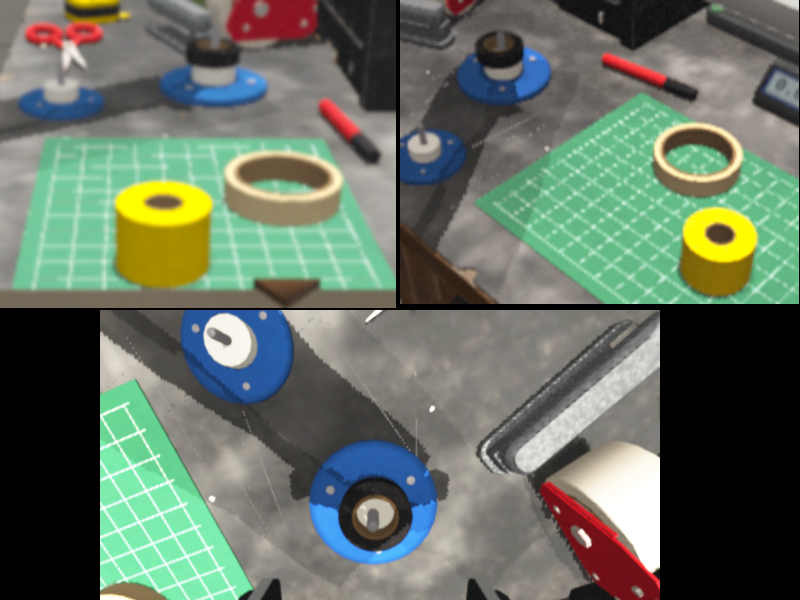

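In all three views (side box at (296,175)), the roll lies flat on the big stand's seat with the post through its hole. The yellow and masking rolls have not moved, and the gripper is clear.

```bash
python3 -c "
from workcell import workorder; print(workorder.job_done())"
```

```text
the job is handed in; nothing more can be done
None
```

The black tape roll is lying flat on the white seat of the larger stand with the post through its hole. The yellow and masking rolls look unmoved, and the job was handed in at about 11 s on the robot's clock.

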